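# Snap the cover onto the lamp power box

### The arm

A 6-joint arm with a two-finger parallel gripper is mounted at the origin on the work surface. World frame = base frame: x ahead of the robot, y to its left, z up, the work surface at z = 0. Lengths are in mm, angles in degrees, forces in N, time in s.
With the tool pointing down it reaches from about 325 to 900 mm from the base axis. Payload 3.5 kg.
Tool frame: the origin (TCP) lies on the centre line of the jaws, within the pads' length; the fingertips stand 14 mm ahead of it and the grasp point (between the pads) lies 5 mm behind it; z points along the fingers, y is the direction in which the jaws open and shut (so a half turn about z gives the same grasp; the last joint's range is limited). The gripper opens to 85 mm and grips with 20 to 120 N. Pads are 22 mm wide; open, the fingers measure 114 mm over their backs; the gripper's body (76 mm by 85 mm) begins 54 mm behind the grasp point. The pads swing forward as they close: fully open they stand 13 mm farther back than shut.
Start: joints at [-70.153, 15.837, -1.513, 72.651, 0, 84.076], TCP at [271.729, -562.837, 245.313] pointing down, gripper open.
Joint ranges: [-178.77, 178.77], [-48.84, 107.48], [-61.69, 71.31], [-111.58, 123.2], [-90, 87.43], [-180, 180]. Speed limits (degrees/s): [147.25, 147.25, 180, 180, 180, 180].

### API

Orientations are given as [roll, pitch, yaw] about the fixed x, y, z axes, in that order (R = Rz(yaw) Ry(pitch) Rx(roll)).
In Python, from station import observe, vision, job, regions_of, mark_of gives the robot as it stands.
- The arm moves only by the tool apply_moves, never from a script. Its argument "commands" is one flat list of numbers, 7 for each row, row after row: the closure, from 0 (fully open) to 1 (shut), then the shift along the world's x, y, z as a fraction of full scale, then the turn, a rotation vector about the world's x, y, z as a fraction of full scale. A call has 1 to 8 rows; each row is the pose to reach, as a shift and turn from the pose commanded when the call began; what a row does not reach only later rows make up. Full scale, the value 1, is 750 mm for a shift and pi/2 rad for a turn. A row lasts 1/12 s, in which the tool goes at most 41.7 mm and 7.16 degrees, less where a joint would pass 70% of its speed; a pose out of reach is approached as far as the arm can. A call with a number of a shift or a turn outside -1 to 1 is refused whole. A call with a gripper value outside its range is refused whole. The fingers move at their own pace and stop on an object; the grip force is fixed at half the most. Time passes only in rows, so rows that repeat a pose let the fingers close. It gives the time, the measured TCP pose, the force and the opening at its end, in the units of the state.
- observe(): the state, without advancing time (a new reading comes with each control period).
- vision.snapshot(name): name is "scene" or "top" or "wrist"; returns the picture (480x640x3 uint8, blue, green, red); there is no depth.
- vision.get_calibration(name): a dict with "fx", "fy", "cx", "cy" (pixels), "k1" (the pictures are not rectified: a ray, as slopes to the right and down, at radius r is drawn at 1 + k1 r^2 times it, then the intrinsics apply), "rvec" (rotation vector, rad) and "tvec" (3), from world to camera coordinates, as OpenCV has them. Camera axes: x right, y down, z forward; pixel columns grow to the right and rows downward; lengths in mm; the calibration is good to about 2 mm. A picture is of the moment at which its call begins: read the wrist's pose just before it. get_calibration takes no time and is no camera call; for the wrist camera it gives the pose at the moment of the call.
- job.job_done(): hands the job in, once; it reports no verdict.
Trained networks look in the newest picture that a camera, given by its name, has taken for a name from the list of things; names that differ only in an ending like _2 or _b are one class to them, and where a whole thing is asked for, a point or a joint stands for the part that bears it (a point fixed in the world has none). Each returns a list of dicts, best first, with "conf" (0 to 1); they miss things now and then, are a little off and sometimes report something else, mostly with a low value. They report only what shows in the picture. A call takes as long as a camera call. They do not tell look-alikes from the thing itself.
- regions_of(camera, target): "mask" (480x640 bool, what is visible of it).
- mark_of(camera, target): "at" ([x, y, z] in mm, in world coordinates, good to about 4 mm: a listed point, or the origin of a listed thing).
The state is a dict: "time_s": time; "joints": joint angles; "qvel": joint speeds; "joint_efforts": joint torques, N m; "tcp_pos": TCP position; "tcp_rot": TCP orientation; "force": force on the tool from outside, world axes, zero at the start; "wrist_torque": the same for the moment, N m; "finger_gap": finger opening in mm.
Only numpy, scipy, OpenCV 4.12 (cv2) and the standard library are available. Lean on these libraries where they do the work, as an engineer would, in place of code of your own. Each camera call takes 0.05 s, during which the arm holds its last target.

### The job

The power box for the table lamps, the one with a spring clip at each end and the electronics showing, is open. Lift the loose cover off the stripped spare box, fit it on the power box and press it down until both clips snap over its ends, then go on pressing so that the rubber seal is squeezed right down. Finish while still pressing the cover fully down - do not let it go - and leave the other things on the table where they are.

Things in the scene. Friction and masses are not known exactly. Their poses are not given: they have to be found in the camera images.
- cover: loose grey plastic cover, about 90 g, at first lying on the spare box, axes along that box's within 2 degrees. Plate 84 (x) x 64 (y) x 5 mm; origin at the centre of the plate's underside, z up. A bead 6 mm thick, 40 mm long in y, runs along each x end (90 mm over beads). Below, a skirt 68 x 48 mm reaches down 12 mm, foot rounded by 4 mm. Half a turn about z makes no difference.
- cover_rib (a point): top centre of the cover's grip rib, 37 mm above the cover's origin. The rib, 50 (x) x 18 (y) mm and 32 mm high, stands in the middle of the plate: pinch it across y from above.
- powerbox: open grey box with electronics inside, fixed on a steel foot plate 136 (x) x 76 (y) mm; origin at the centre of the underside, z up. Outside 80 (x) x 60 (y) mm, opening 72 x 52 mm (2 mm play around the cover's skirt), rim 45 mm above the table. A steel spring clip 34 mm wide stands at each x end, up to 66 mm above the table. The cover goes on with its axes along the box's.
- seat (a point): centre of the power box's rigid rim, 45 mm above the table: the cover's origin comes here when fully down. On the way its beads meet the clips with its origin about 15 mm above this point; resistance grows to 10 to 15 N, then at 7 to 5 mm suddenly drops as the clip noses pass over the beads and draw it down. From 3 mm down the seal resists.
- sparebox: the same grey box without clips, seal and contents, fixed on a steel foot plate 100 (x) x 76 (y) mm; origin at the centre of the underside, z up; rim 45 mm above the table. The cover lies loose on it, its origin at the height of the rim.
- seal: black rubber frame 80 x 60 mm, 4 mm wide, standing 3 mm above the power box's rim; springy, 2.5 N per mm, so 7.5 N squeeze it level with the rim; a harder press is carried by the rim. Let go, the latched cover rises about 2 mm. Its origin is the power box's origin when not squeezed, and goes down with it.
- clip_a (a joint): slide of the spring clip at the power box's -x end, m: 0 = at rest or snapped over the cover, grows to about 0.003 as the cover's bead pushes it outwards
- clip_b (a joint): the same for the clip at the +x end
- ink_tin: a low round ink tin, 60 mm wide, 42 mm high, between the boxes; a bystander to leave alone; origin at its underside
- weight: a dark steel block 60 x 40 x 30 mm, beyond the tin; a bystander to leave alone; origin at its underside
- screwdriver: a screwdriver lying near the robot; a bystander to leave alone; origin at its underside
- mug: a white mug on the left; a bystander to leave alone; origin at its underside
- lino_block: a printing block 150 x 110 x 23 mm on the right; a bystander to leave alone; origin at its underside
- glue_jar: a jar 56 mm wide, 70 mm high, at the far side; a bystander to leave alone; origin at its underside
- brayer: an ink roller lying on the left; a bystander to leave alone; origin at its underside
Not all that is in view belongs to the job. What is shaped like the cover but blue or brown is not meant.

How it is judged:
By the outcome, as a careful person would: the job done as asked, in the order asked, and still so for the second after the job is handed in, while the arm keeps its last pose, push and grip.
It also fails if it takes over 58 s, if anything falls off the work surface, if the arm or the gripper's body presses on something with over 40 N, if the wrist force passes 120 N, or if a joint passes its speed limit or range.

## Working session

There is one attempt and no reset: what is moved stays moved. The work goes in short steps, Python scripts to look and compute and a tool call to move; the robot and the scene stay as the last step left them, time stands still between calls to the robot, and variables do not carry over. Pictures are saved under pics/ and viewed, and the job is handed in when it is done.

Besides the shell and the picture viewer there is one more tool, called as name(argument=value, ...) on one line, values as JSON. apply_moves: Moves the arm, as the interface text tells. Shift numbers are shares of 750 mm and turn numbers shares of pi/2 rad, none past 1 either way. Its arguments: {"type":"object","properties":{"commands":{"type":"array"}},"required":["commands"]}

```bash
mkdir -p pics; ls
python3 - <<'E'
from station import observe, vision, job, regions_of, mark_of
import cv2
print(observe())
for n in ("scene","top"):
    im=vision.snapshot(n); cv2.imwrite(f"pics/{n}0.png",im)
    for t in ("cover","cover_rib","powerbox","seat","sparebox","seal","ink_tin","weight"):
        try: print(n,t,[(round(d["conf"],2),[round(float(v),1) for v in d["at"]]) for d in mark_of(n,t)][:4])
        except Exception as e: print(n,t,e)
print(observe()["time_s"])
E
```

```text
pics
{'time_s': 0.0, 'joints': array([-7.01524954e+01,  1.58793592e+01, -1.59757651e+00,  7.26501360e+01,
       -6.43515729e-04,  8.40763413e+01]), 'qvel': array([ 0.0730459 ,  0.06212253,  0.10910065,  0.02299324, -0.02707094,
        0.02490762]), 'joint_efforts': array([-1.13020076e-03, -4.45506334e+01,  2.95203996e+01,  1.65028585e-02,
       -2.16740218e-04, -4.26876539e-06]), 'tcp_pos': array([ 271.47863613, -562.13769221,  244.14991197]), 'tcp_rot': array([-1.79873540e+02, -1.24741259e-02,  2.57711503e+01]), 'force': array([-0.56287555,  0.69200083,  0.06196675]), 'wrist_torque': array([0.01305287, 0.00051966, 0.05226931]), 'finger_gap': 85.45738131154887}
scene cover [(0.86, [625.5, 282.7, 13.5]), (0.8, [485.8, 125.4, 17.6]), (0.67, [482.0, 280.2, 46.5]), (0.62, [338.4, 273.1, 12.9])]
scene cover_rib [(0.9, [339.5, 273.8, 51.0]), (0.89, [486.9, 275.3, 78.5]), (0.81, [480.8, 130.7, 48.6]), (0.62, [629.8, 283.9, 52.3])]
scene powerbox [(0.82, [586.5, -243.7, -0.9])]
scene seat [(0.2, [489.9, -16.8, -1.5])]
scene sparebox [(0.78, [488.6, 274.6, -0.9]), (0.49, [488.8, -16.0, -0.1])]
scene seal [(0.62, [585.6, -243.9, -0.4]), (0.4, [366.8, 8.4, -0.5])]
scene ink_tin [(0.91, [487.1, -17.2, 0.7])]
scene weight [(0.57, [654.8, -15.5, -2.4]), (0.48, [482.2, 277.8, 44.5]), (0.48, [590.8, -242.5, 44.1])]
top cover [(0.91, [625.6, 281.2, 12.6]), (0.79, [486.3, 283.2, 49.0]), (0.6, [485.8, 127.7, 9.3]), (0.59, [337.8, 272.9, 9.2])]
top cover_rib [(0.81, [484.4, 279.9, 82.1]), (0.64, [626.9, 286.7, 51.0]), (0.63, [481.6, 132.1, 49.8]), (0.6, [337.6, 272.3, 48.1])]
top powerbox [(0.64, [587.1, -242.9, -0.2])]
top seat [(0.67, [489.3, -16.5, -3.1]), (0.66, [587.5, -245.3, 43.3])]
top sparebox [(0.56, [489.2, -16.3, -2.2]), (0.51, [479.8, 278.9, 1.6])]
top seal [(0.65, [591.4, -246.4, 1.1])]
top ink_tin [(0.73, [490.1, -17.0, 2.5])]
top weight [(0.66, [652.7, -14.8, -5.6])]
0.9
```

View pics/scene0.png

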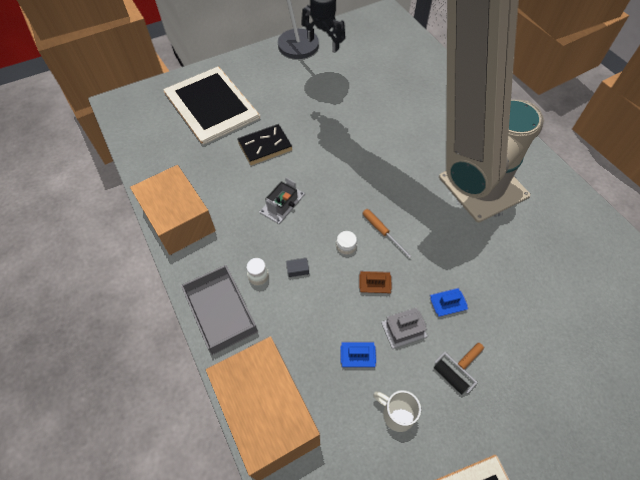

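View pics/top0.png

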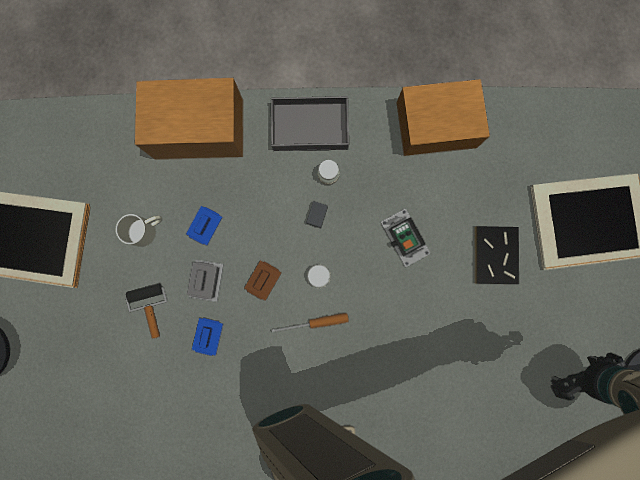

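The top picture shows the grey cover on the spare box at about (205,280) and the power box at (405,237), which is rotated. The blue and brown covers are look-alikes. I'll estimate the yaws next.

```bash
cat > h.py <<'E'
import numpy as np, cv2
from station import observe, vision, job, regions_of, mark_of
def cam(n):
    c=vision.get_calibration(n); R=cv2.Rodrigues(np.array(c["rvec"],float))[0]; return c,R,np.array(c["tvec"],float).ravel()
def proj(C,P):
    c,R,t=C; p=np.atleast_2d(P)@R.T+t; s=p[:,:2]/p[:,2:]; s=s*(1+c["k1"]*(s**2).sum(1,keepdims=True))
    return s*[c["fx"],c["fy"]]+[c["cx"],c["cy"]]
def unproj(C,uv,z):
    c,R,t=C; d=(np.atleast_2d(uv).astype(float)-[c["cx"],c["cy"]])/[c["fx"],c["fy"]]; s=d.copy()
    for _ in range(20): s=d/(1+c["k1"]*(s**2).sum(1,keepdims=True))
    r=np.c_[s,np.ones(len(s))]@R; o=-R.T@t
    return o+r*((z-o[2])/r[:,2])[:,None]
E
python3 - <<'E'
from h import *
C=cam("top"); im=vision.snapshot("top")
for t in ("powerbox","cover","sparebox"):
    for d in regions_of("top",t)[:3]:
        m=d["mask"].astype(np.uint8); cs=cv2.findContours(m,0,1)[0]; k=max(cs,key=cv2.contourArea)[:,0]
        w=unproj(C,k,20)[:,:2].astype(np.float32); print(t,round(d["conf"],2),cv2.minAreaRect(w),m.sum())
for n,(x,y) in {"a":(205,280),"b":(405,237)}.items():
    cv2.imwrite(f"pics/crop_{n}.png",cv2.resize(im[y-40:y+40,x-40:x+40],None,fx=7,fy=7,interpolation=2))
print(vision.get_calibration("wrist"),observe()["tcp_pos"])
E
```

```text
powerbox 0.63 ((584.843994140625, -242.47390747070312), (136.11605834960938, 83.81776428222656), 27.729473114013672) 1540
powerbox 0.46 ((648.0377807617188, -16.668453216552734), (44.244869232177734, 65.22492218017578), 70.80587005615234) 408
cover 0.85 ((338.24859619140625, 270.2153015136719), (67.28046417236328, 93.13570404052734), 75.27326965332031) 889
cover 0.69 ((481.2779235839844, 126.60396575927734), (65.56990814208984, 91.55264282226562), 58.1937370300293) 868
cover 0.58 ((486.02838134765625, 284.047119140625), (67.74239349365234, 92.6481704711914), 81.50353240966797) 870
sparebox 0.59 ((479.0228576660156, 248.7991943359375), (25.13620376586914, 96.0930404663086), 81.25635528564453) 245
{'fx': 357.12330244054164, 'fy': 357.12330244054164, 'cx': 323.0897720144592, 'cy': 233.8267366403964, 'k1': -0.06593407375276031, 'rvec': array([-2.45402993,  1.53851493,  0.21695669]), 'tvec': array([-623.66652957,  -36.55851782,  378.18866636])} [ 271.71298235 -562.85327645  245.3609744 ]
```

```bash
python3 -c "
import cv2,numpy as np
cv2.imwrite('pics/crops.png',cv2.resize(np.hstack([cv2.imread('pics/crop_a.png'),cv2.imread('pics/crop_b.png')]),(800,400)))"
```

```text
(no output)
```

View pics/crops.png

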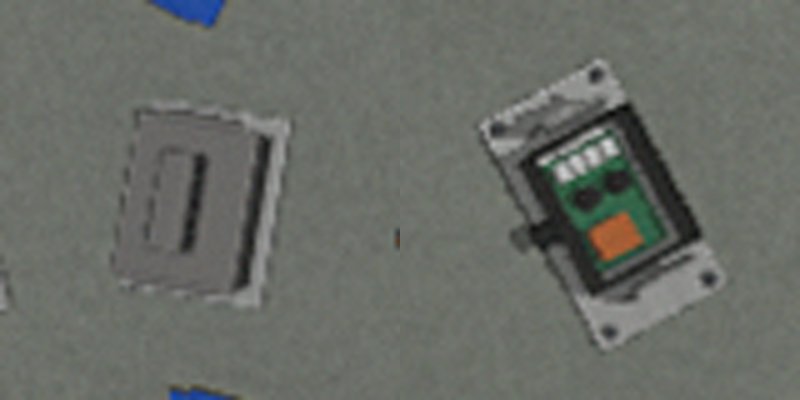

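Run:
```python
from h import *
from scipy.spatial.transform import Rotation as Ro
c,R,t=cam("wrist"); s=observe(); o=-R.T@t
T=Ro.from_euler("xyz",s["tcp_rot"],degrees=True).as_matrix()
print("cam offs tool",T.T@(o-s["tcp_pos"])); print("cam axes in tool\n",(T.T@R.T).round(3))
```

```text
cam offs tool [  70.07271584   -1.37863197 -128.15832587]
cam axes in tool
 [[ 0.001 -0.961 -0.276]
 [ 1.     0.001  0.   ]
 [ 0.    -0.276  0.961]]
```

apply_moves(commands=[0, 0.42, 0.425, 0, 0, 0, 0.021, 0, 0.42, 0.425, 0, 0, 0, 0.021, 0, 0.42, 0.425, 0, 0, 0, 0.021, 0, 0.42, 0.425, 0, 0, 0, 0.021, 0, 0.42, 0.425, 0, 0, 0, 0.021, 0, 0.42, 0.425, 0, 0, 0, 0.021, 0, 0.42, 0.425, 0, 0, 0, 0.021, 0, 0.42, 0.425, 0, 0, 0, 0.021])

```text
time_s: 1.77
tcp_pos: [507.2, -324.1, 245.6]
tcp_rot: [180.0, -0.0, 27.7]
force: [0.3, -0.3, -1.0]
finger_gap: 85.2
```

apply_moves(commands=[0, 0.107, 0.107, 0, 0, 0, 0, 0, 0.107, 0.107, 0, 0, 0, 0, 0, 0.107, 0.107, 0, 0, 0, 0, 0, 0.107, 0.107, 0, 0, 0, 0, 0, 0.107, 0.107, 0, 0, 0, 0])

```text
time_s: 2.18
tcp_pos: [587.2, -244.1, 245.1]
tcp_rot: [180.0, 0.0, 27.8]
force: [-0.3, -1.0, 0.5]
finger_gap: 85.5
```

Run:
```python
from h import *
s=observe();print(s["tcp_pos"],s["tcp_rot"],s["qvel"].round(1))
C=cam("wrist"); im=vision.snapshot("wrist"); cv2.imwrite("pics/w1.png",im)
import pickle; pickle.dump(C,open("w1.pkl","wb"))
for t in ("powerbox","seat","seal"):
    print(t,[(round(d["conf"],2),[round(float(v),1) for v in d["at"]]) for d in mark_of("wrist",t)][:2])
for t in ("powerbox","seal"):
    for d in regions_of("wrist",t)[:1]:
        m=d["mask"].astype(np.uint8); k=max(cv2.findContours(m,0,1)[0],key=cv2.contourArea)[:,0]
        z=8 if t=="powerbox" else 48
        print(t,d["conf"],cv2.minAreaRect(unproj(C,k,z)[:,:2].astype(np.float32)))
```

```text
[ 587.22200712 -244.08899964  245.12830507] [1.79997232e+02 2.42117831e-02 2.78457536e+01] [-2.6 -0.7 -1.   0.2 -0.7 -0.4]
powerbox [(0.81, [585.1, -245.1, 0.7])]
seat [(0.58, [587.3, -246.0, 45.4])]
seal []
powerbox 0.75 ((583.8563232421875, -240.91729736328125), (138.30198669433594, 83.75428771972656), 27.503103256225586)
seal 0.77 ((586.6122436523438, -243.716796875), (80.775146484375, 60.894737243652344), 27.901290893554688)
```

View pics/w1.png

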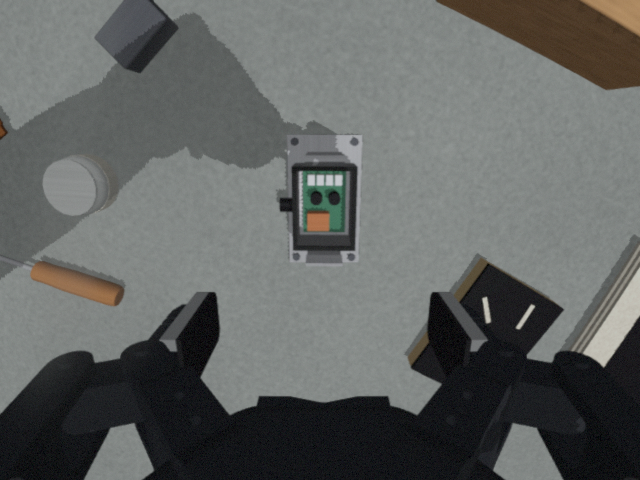

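Using z=48, the seal outline gives an 80.8 × 60.9 mm rectangle, which matches its real size. Its centre is (586.6, -243.7) and its yaw is 27.9. Next I go to the cover.

apply_moves(commands=[0, -0.137, 0.7, 0, 0, 0, 0.63, 0, -0.137, 0.7, 0, 0, 0, 0.63, 0, -0.137, 0.7, 0, 0, 0, 0.63, 0, -0.137, 0.7, 0, 0, 0, 0.63, 0, -0.137, 0.7, 0, 0, 0, 0.63, 0, -0.137, 0.7, 0, 0, 0, 0.63, 0, -0.137, 0.7, 0, 0, 0, 0.63, 0, -0.137, 0.7, 0, 0, 0, 0.63])

```text
time_s: 3.15
tcp_pos: [521.5, 82.4, 245.7]
tcp_rot: [180.0, -0.0, 84.6]
force: [0.1, 0.2, 0.0]
finger_gap: 85.4
```

apply_moves(commands=[0, -0.05, 0.265, 0, 0, 0, 0.63, 0, -0.05, 0.265, 0, 0, 0, 0.63, 0, -0.05, 0.265, 0, 0, 0, 0.63, 0, -0.05, 0.265, 0, 0, 0, 0.63, 0, -0.05, 0.265, 0, 0, 0, 0.63, 0, -0.05, 0.265, 0, 0, 0, 0.63, 0, -0.05, 0.265, 0, 0, 0, 0.63, 0, -0.05, 0.265, 0, 0, 0, 0.63])

```text
time_s: 3.82
tcp_pos: [484.6, 280.5, 245.4]
tcp_rot: [-180.0, 0.0, 141.4]
force: [0.1, -0.8, 0.5]
finger_gap: 85.2
```

apply_moves(commands=[0, 0, 0, 0, 0, 0, 0.335, 0, 0, 0, 0, 0, 0, 0.335, 0, 0, 0, 0, 0, 0, 0.335, 0, 0, 0, 0, 0, 0, 0.335, 0, 0, 0, 0, 0, 0, 0.335, 0, 0, 0, 0, 0, 0, 0.335])

```text
time_s: 4.32
tcp_pos: [485.0, 279.5, 245.5]
tcp_rot: [180.0, 0.0, 171.1]
force: [-0.0, 0.2, -1.0]
finger_gap: 85.5
```

Run:
```python
from h import *
s=observe();print(s["tcp_pos"],s["tcp_rot"],s["joints"].round(1))
C=cam("wrist"); im=vision.snapshot("wrist"); cv2.imwrite("pics/w2.png",im)
import pickle; pickle.dump(C,open("w2.pkl","wb"))
for t in ("cover","cover_rib"):
    print(t,[(round(d["conf"],2),[round(float(v),1) for v in d["at"]]) for d in mark_of("wrist",t)][:4])
for t in ("cover","sparebox"):
    for d in regions_of("wrist",t)[:4]:
        m=d["mask"].astype(np.uint8); k=max(cv2.findContours(m,0,1)[0],key=cv2.contourArea)[:,0]
        print(t,d["conf"],cv2.minAreaRect(unproj(C,k,50)[:,:2].astype(np.float32)))
```

```text
[485.01840629 279.45636623 245.46626109] [1.79999700e+02 1.13321153e-02 1.71139479e+02] [23.3  9.2 -9.8 71.  -0.  32.2]
cover [(0.91, [630.3, 279.2, 12.2]), (0.87, [484.3, 278.3, 43.7]), (0.75, [480.4, 132.5, 8.9]), (0.74, [340.3, 268.9, 7.6])]
cover_rib [(0.83, [481.8, 123.8, 50.3]), (0.82, [338.9, 270.4, 47.9]), (0.73, [482.1, 277.8, 85.4]), (0.68, [631.3, 282.5, 41.3])]
cover 0.95 ((346.2100830078125, 276.21185302734375), (58.20820617675781, 81.22401428222656), 76.6869888305664)
cover 0.82 ((483.03594970703125, 280.1827392578125), (63.367454528808594, 88.71402740478516), 79.6819076538086)
cover 0.69 ((474.883056640625, 145.57171630859375), (60.357784271240234, 81.9078369140625), 60.319820404052734)
cover 0.56 ((606.1076049804688, 283.3236083984375), (58.1796875, 82.35481262207031), 61.65165710449219)
sparebox 0.88 ((438.4166564941406, 286.8113708496094), (66.04930114746094, 14.098587989807129), 81.11986541748047)
sparebox 0.3 ((483.0487365722656, 280.1797790527344), (63.36771774291992, 88.78801727294922), 79.68292999267578)
```

View pics/w2.png

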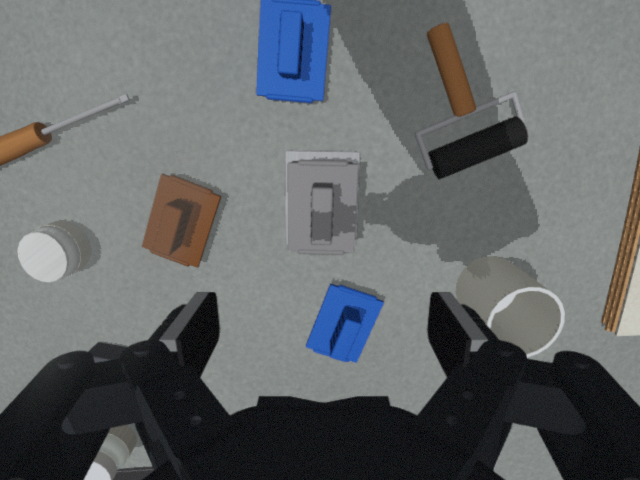

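Run:
```python
from h import *
import pickle
im=cv2.imread("pics/w2.png"); cv2.imwrite("pics/w2z.png",cv2.resize(im[135:270,270:375],None,fx=4.4,fy=4.4,interpolation=2))
C=pickle.load(open("w2.pkl","rb"))
def fit(C,im,f,title):
    pass
# overlay hypotheses
big=cv2.resize(im[135:270,270:375],None,fx=4.4,fy=4.4,interpolation=2)
for yaw,col in ((-8.9,(0,255,0)),(-10.3,(0,0,255))):
    a=np.radians(yaw);A=np.array([[np.cos(a),-np.sin(a)],[np.sin(a),np.cos(a)]])
    for (hx,hy,z) in ((42,32,50),(25,9,82)):
        q=np.array([[hx,hy],[-hx,hy],[-hx,-hy],[hx,-hy]])@A.T+[483,280.2]
        uv=(proj(C,np.c_[q,np.full(4,z)])-[270,135]+.5)*4.4
        cv2.polylines(big,[uv.round().astype(np.int32)],True,col,1)
cv2.imwrite("pics/w2o.png",big)
```

```text
(no output)
```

View pics/w2o.png

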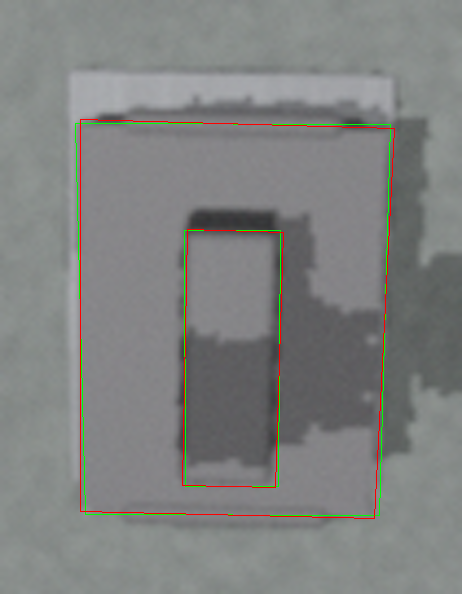

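apply_moves(commands=[0, -0.0027, 0.001, -0.05, 0, 0, -0.0125, 0, -0.0027, 0.001, -0.1, 0, 0, -0.0125, 0, -0.0027, 0.001, -0.15, 0, 0, -0.0125, 0, -0.0027, 0.001, -0.19, 0, 0, -0.0125, 0, -0.0027, 0.001, -0.21, 0, 0, -0.0125, 0, -0.0027, 0.001, -0.225, 0, 0, -0.0125, 0, -0.0027, 0.001, -0.236, 0, 0, -0.0125, 0, -0.0027, 0.001, -0.236, 0, 0, -0.0125])

```text
time_s: 5.23
tcp_pos: [482.1, 280.8, 67.1]
tcp_rot: [-179.9, -0.1, 170.1]
force: [0.4, -0.8, -0.3]
finger_gap: 85.5
```

Run:
```python
from h import *
im=vision.snapshot("wrist"); cv2.imwrite("pics/w3.png",im)
s=observe();print(s["tcp_pos"],s["tcp_rot"],s["force"])
```

```text
[482.92823518 281.18606045  68.3526162 ] [-1.79996700e+02 -3.91064043e-03  1.70074514e+02] [-0.22790605  0.61629106  0.99296859]
```

View pics/w3.png

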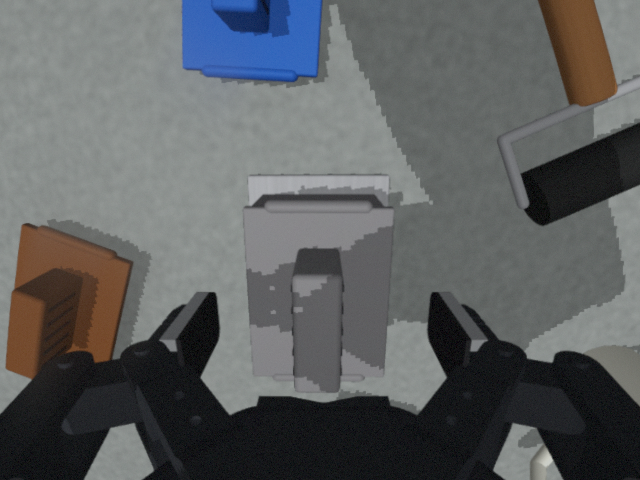

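The rib spans columns 292–344, centred between the pads at 218 and 430. I'll close the gripper.

apply_moves(commands=[1, 0, 0, 0, 0, 0, 0, 1, 0, 0, 0, 0, 0, 0, 1, 0, 0, 0, 0, 0, 0, 1, 0, 0, 0, 0, 0, 0, 1, 0, 0, 0, 0, 0, 0, 1, 0, 0, 0, 0, 0, 0, 1, 0, 0, 0, 0, 0, 0, 1, 0, 0, 0, 0, 0, 0])

```text
time_s: 5.95
tcp_pos: [483.0, 280.1, 69.1]
tcp_rot: [-179.9, 0.1, 170.1]
force: [-1.6, -4.9, 5.3]
finger_gap: 17.0
```

apply_moves(commands=[1, 0, 0, 0, 0, 0, 0, 1, 0, 0, 0, 0, 0, 0, 1, 0, 0, 0, 0, 0, 0, 1, 0, 0, 0, 0, 0, 0])

```text
time_s: 6.28
tcp_pos: [482.9, 280.1, 69.0]
tcp_rot: [-179.9, 0.1, 170.1]
force: [-1.5, -4.2, 5.3]
finger_gap: 17.5
```

apply_moves(commands=[1, 0, 0, 0.01, 0, 0, 0, 1, 0, 0, 0.03, 0, 0, 0, 1, 0, 0, 0.07, 0, 0, 0, 1, 0, 0, 0.12, 0, 0, 0, 1, 0, 0, 0.17, 0, 0, 0, 1, 0, 0, 0.2, 0, 0, 0, 1, 0, 0, 0.2, 0, 0, 0, 1, 0, 0, 0.2, 0, 0, 0])

```text
time_s: 6.95
tcp_pos: [483.9, 281.9, 220.4]
tcp_rot: [179.8, 0.2, 170.1]
force: [0.4, 1.0, -2.8]
finger_gap: 17.0
```

Run:
```python
from h import *
from scipy.spatial.transform import Rotation as Ro
s=observe()
C=cam("wrist");im=vision.snapshot("wrist"); cv2.imwrite("pics/w4.png",im)
print(s["tcp_pos"],s["tcp_rot"],s["force"],s["finger_gap"])
# overlay cover model attached to tcp: origin 24 below tcp
T=Ro.from_euler("xyz",s["tcp_rot"],degrees=True).as_matrix()
B=T@np.diag([1,-1,-1])  # cover frame, z up
o=s["tcp_pos"]-24*B[:,2]
b=im.copy()
for hx,hy,z in ((42,32,5),(25,9,37),(45,20,2)):
    q=np.array([[hx,hy,z],[-hx,hy,z],[-hx,-hy,z],[hx,-hy,z]])@B.T+o
    cv2.polylines(b,[proj(C,q).round().astype(np.int32)],True,(0,255,0),1)
cv2.imwrite("pics/w4o.png",b)
```

```text
[483.87439512 281.93510785 220.43258024] [179.82801341   0.19527513 170.09362676] [ 0.36442746  1.00232201 -2.77623891] 16.953667341215585
```

View pics/w4o.png

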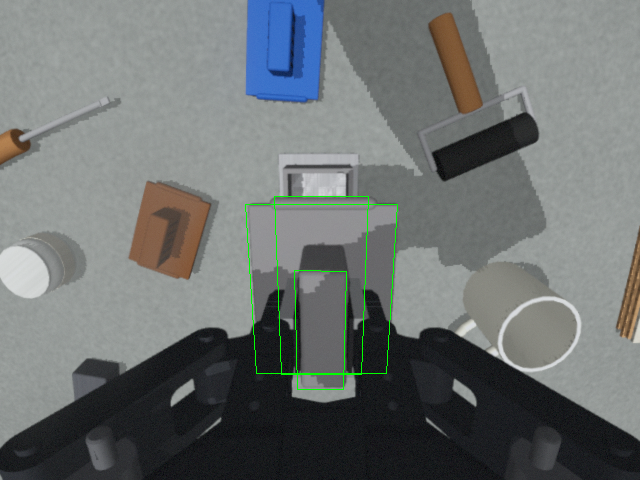

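Run:
```python
import cv2,numpy as np
a=cv2.imread("pics/w4.png")[190:405,240:405];b=cv2.imread("pics/w4o.png")[190:405,240:405]
cv2.imwrite("pics/w4z.png",cv2.resize(np.clip(np.hstack([a,b]).astype(float)*1.4,0,255).astype(np.uint8),None,fx=2.4,fy=2.4,interpolation=2))
```

```text
(no output)
```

View pics/w4z.png

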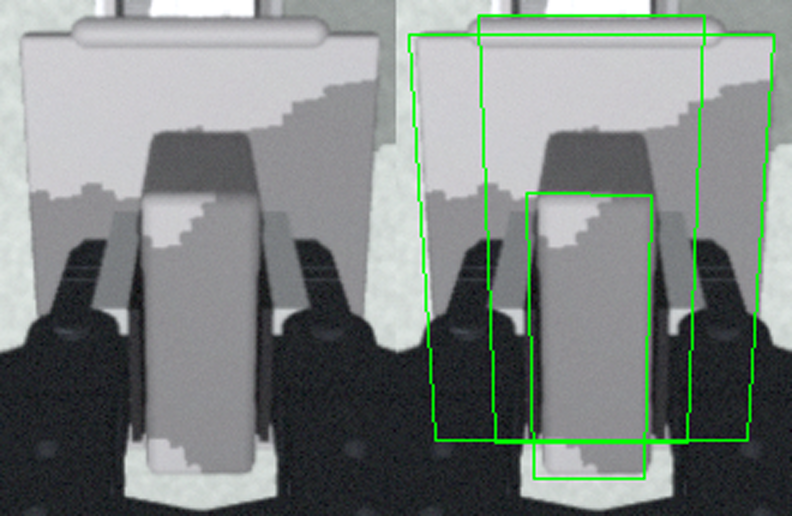

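apply_moves(commands=[1, 0.2, -0.67, 0.04, 0, 0, 0.42, 1, 0.2, -0.67, 0.04, 0, 0, 0.42, 1, 0.2, -0.67, 0.04, 0, 0, 0.42, 1, 0.2, -0.67, 0.04, 0, 0, 0.42, 1, 0.2, -0.67, 0.04, 0, 0, 0.42, 1, 0.2, -0.67, 0.04, 0, 0, 0.42, 1, 0.2, -0.67, 0.04, 0, 0, 0.42, 1, 0.2, -0.67, 0.04, 0, 0, 0.42])

```text
time_s: 7.67
tcp_pos: [571.5, -21.5, 233.6]
tcp_rot: [179.8, -0.2, -152.1]
force: [0.1, 0.3, -0.7]
finger_gap: 17.1
```

Remaining shift: about (+60, -198, +15).

apply_moves(commands=[1, 0.08, -0.264, 0.02, 0, 0, 0, 1, 0.08, -0.264, 0.02, 0, 0, 0, 1, 0.08, -0.264, 0.02, 0, 0, 0, 1, 0.08, -0.264, 0.02, 0, 0, 0, 1, 0.08, -0.264, 0.02, 0, 0, 0, 1, 0.08, -0.264, 0.02, 0, 0, 0, 1, 0.08, -0.264, 0.02, 0, 0, 0, 1, 0.08, -0.264, 0.02, 0, 0, 0])

```text
time_s: 8.33
tcp_pos: [631.6, -217.4, 248.6]
tcp_rot: [179.7, -0.1, -152.1]
force: [0.2, 0.6, -0.8]
finger_gap: 17.1
```

Run:
```python
from h import *
s=observe();print(s["tcp_pos"],s["tcp_rot"],s["finger_gap"],s["qvel"].round(1),s["force"])
C=cam("wrist"); im=vision.snapshot("wrist"); cv2.imwrite("pics/w5.png",im)
import pickle; pickle.dump((C,s),open("w5.pkl","wb"))
for t in ("powerbox","seat","cover_rib"):
    print(t,[(round(d["conf"],2),[round(float(v),1) for v in d["at"]]) for d in mark_of("wrist",t)][:2])
for t in ("powerbox","seal"):
    for d in regions_of("wrist",t)[:1]:
        m=d["mask"].astype(np.uint8); k=max(cv2.findContours(m,0,1)[0],key=cv2.contourArea)[:,0]
        z=8 if t=="powerbox" else 48
        print(t,d["conf"],cv2.minAreaRect(unproj(C,k,z)[:,:2].astype(np.float32)))
```

```text
[ 631.59677662 -217.36740566  248.57909932] [ 1.79737007e+02 -1.49734976e-01 -1.52146296e+02] 17.140810619497493 [ 1.6 -1.3 -0.7  0.2 -0.  -0. ] [ 0.20787803  0.64814461 -0.7849115 ]
powerbox [(0.82, [586.1, -244.7, -1.3])]
seat [(0.63, [590.0, -245.2, 49.1])]
cover_rib [(0.94, [631.7, -213.4, 264.8])]
powerbox 0.83 ((575.3312377929688, -244.60968017578125), (113.8546371459961, 85.47866821289062), 27.883583068847656)
seal 0.73 ((586.446044921875, -243.49227905273438), (79.07635498046875, 60.027889251708984), 27.890392303466797)
```

View pics/w5.png

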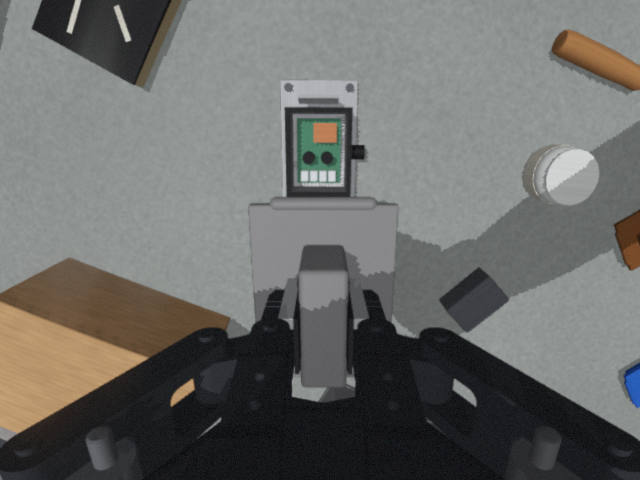

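apply_moves(commands=[1, -0.03, -0.018, 0, 0, 0, 0, 1, -0.06, -0.035, 0, 0, 0, 0, 1, -0.06, -0.035, -0.05, 0, 0, 0, 1, -0.06, -0.035, -0.1, 0, 0, 0, 1, -0.06, -0.035, -0.15, 0, 0, 0, 1, -0.06, -0.035, -0.175, 0, 0, 0, 1, -0.06, -0.035, -0.187, 0, 0, 0, 1, -0.06, -0.035, -0.187, 0, 0, 0])

```text
time_s: 9.3
tcp_pos: [586.2, -242.8, 108.6]
tcp_rot: [179.8, -0.2, -152.1]
force: [0.6, -0.5, -1.1]
finger_gap: 17.0
```

```bash
cat > ov.py <<'E'
from h import *
from scipy.spatial.transform import Rotation as Ro
import sys
n=sys.argv[1]; off=float(sys.argv[2]) if len(sys.argv)>2 else 24
C=cam("wrist");im=vision.snapshot("wrist")
S=[observe()]
for cn in ("top","scene"):
    cv2.imwrite(f"pics/{n}_{cn}.png",vision.snapshot(cn)); S.append(observe())
s=S[-1]; p=np.mean([q["tcp_pos"] for q in S],0)
print([q["tcp_pos"].round(2) for q in S],s["tcp_rot"],s["force"].round(1),s["finger_gap"])
T=Ro.from_euler("xyz",s["tcp_rot"],degrees=True).as_matrix(); B=T@np.diag([1,-1,-1]); o=p-off*B[:,2]
b=im.copy()
for hx,hy,z in ((42,32,5),(25,9,37)):
    q=np.array([[hx,hy,z],[-hx,hy,z],[-hx,-hy,z],[hx,-hy,z]])@B.T+o
    cv2.polylines(b,[proj(C,q).round().astype(np.int32)],True,(0,255,0),1)
a=np.radians(27.9);A=np.array([[np.cos(a),-np.sin(a)],[np.sin(a),np.cos(a)]])
for hx,hy,z in ((40,30,48),(68,38,2)):
    q=np.array([[hx,hy],[-hx,hy],[-hx,-hy],[hx,-hy]])@A.T+[586.7,-243.5]
    cv2.polylines(b,[proj(C,np.c_[q,np.full(4,z)]).round().astype(np.int32)],True,(0,0,255),1)
b=np.hstack([im[80:410,220:420],b[80:410,220:420]])
cv2.imwrite(f"pics/{n}.png",cv2.resize(np.clip(b*1.3,0,255).astype(np.uint8),None,fx=1.8,fy=1.8,interpolation=2))
E
python3 ov.py v1
```

```text
[array([ 587.76, -243.64,  110.77]), array([ 588.99, -244.41,  112.4 ]), array([ 589.68, -244.85,  113.29])] [-1.79812545e+02  1.25792697e-01 -1.52087680e+02] [ 0.6  0.7 -0.5] 16.81570245276037
```

View pics/v1.png

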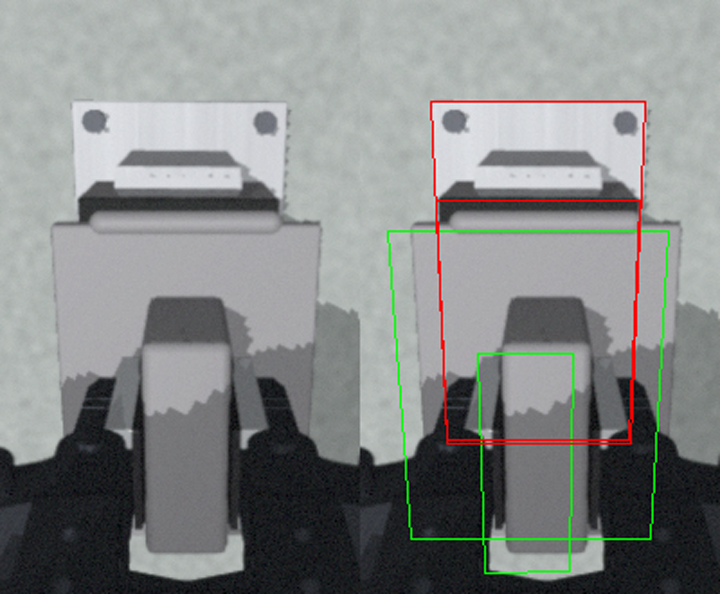

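Run:
```python
from h import *
for i in range(8):
    s=observe(); print(s["time_s"],s["tcp_pos"].round(2),s["tcp_rot"].round(2),s["qvel"].round(1),s["force"].round(1)); vision.snapshot("wrist")
```

```text
9.45 [ 589.68 -244.85  113.29] [-1.7981e+02  1.3000e-01 -1.5209e+02] [-0.2 -0.6  0.9 -0.   0.  -0.1] [ 0.6  0.7 -0.5]
9.5 [ 589.94 -245.05  113.7 ] [-1.7977e+02  1.5000e-01 -1.5209e+02] [-0.  -0.1  0.1 -0.1  0.  -0.1] [-0.1 -0.  -0.6]
9.55 [ 589.85 -245.08  113.65] [-1.7978e+02  1.5000e-01 -1.5210e+02] [-0.2  0.1 -0.3 -0.  -0.1 -0.1] [-0.1  0.7 -0.5]
9.6 [ 589.64 -245.06  113.46] [-1.7979e+02  1.4000e-01 -1.5210e+02] [-0.   0.2 -0.6 -0.1  0.   0.1] [ 0.3 -0.3 -1.1]
9.65 [ 589.32 -244.93  113.08] [-1.7983e+02  1.1000e-01 -1.5211e+02] [-0.2  0.3 -0.6 -0.1 -0.   0. ] [-0.4 -0.4 -0.1]
9.7 [ 589.   -244.8   112.69] [-1.7986e+02  9.0000e-02 -1.5211e+02] [-0.   0.3 -0.6 -0.  -0.1 -0. ] [-0.9  1.5 -0.3]
9.75 [ 588.73 -244.67  112.3 ] [-1.7990e+02  7.0000e-02 -1.5211e+02] [-0.   0.3 -0.6  0.1 -0.1  0.1] [-0.4  0.7 -0.8]
9.8 [ 588.5  -244.54  111.94] [-1.7993e+02  5.0000e-02 -1.5211e+02] [ 0.1  0.3 -0.5 -0.  -0.1  0. ] [-0.  -1.4 -1.6]
```

apply_moves(commands=[1, 0, 0, 0, 0, 0, 0, 1, 0, 0, 0, 0, 0, 0, 1, 0, 0, 0, 0, 0, 0, 1, 0, 0, 0, 0, 0, 0, 1, 0, 0, 0, 0, 0, 0, 1, 0, 0, 0, 0, 0, 0, 1, 0, 0, 0, 0, 0, 0, 1, 0, 0, 0, 0, 0, 0])

```text
time_s: 10.52
tcp_pos: [588.0, -244.3, 111.0]
tcp_rot: [-180.0, -0.0, -152.1]
force: [-0.2, 0.4, -1.6]
finger_gap: 16.8
```

```bash
sed -i 's/^C=cam/s0=observe()["tcp_pos"];C=cam/; s/p=np.mean.*/p=s0;print(s0)/' ov.py; python3 ov.py v2
```

```text
[ 587.99579295 -244.31416091  111.04483918]
[array([ 587.99, -244.27,  111.05]), array([ 587.99, -244.31,  111.06]), array([ 588.  , -244.3 ,  111.07])] [-1.79996576e+02  5.04049456e-05 -1.52115719e+02] [ 0.2 -0.6 -1. ] 16.61860827046436
```

View pics/v2.png

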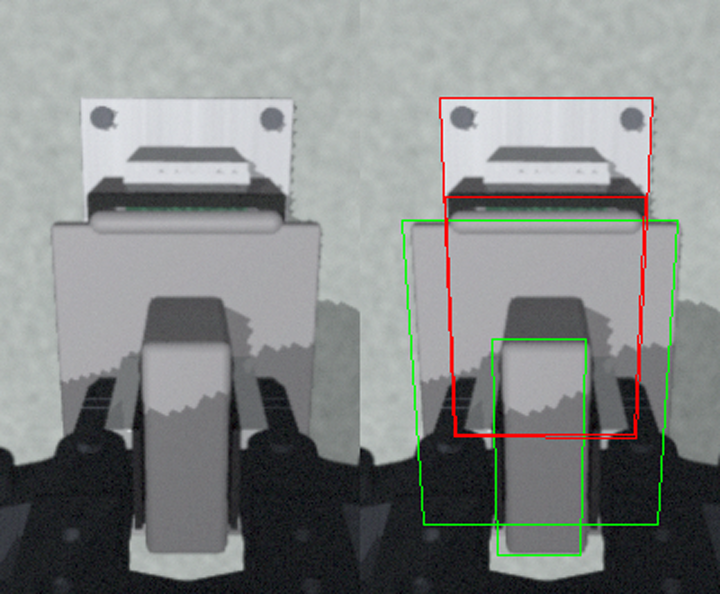

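The cover hangs level in the jaws at a bit over 1 mm toward tool +y, and the box outline (red) matches the picture. Laterally it is aligned. Along x I'll shift about 1.2 mm, then lower slowly into the opening.

apply_moves(commands=[1, -0.0014, -0.0007, -0.004, 0, 0, 0, 1, -0.0014, -0.0007, -0.008, 0, 0, 0, 1, -0.0014, -0.0007, -0.012, 0, 0, 0, 1, -0.0014, -0.0007, -0.016, 0, 0, 0, 1, -0.0014, -0.0007, -0.02, 0, 0, 0, 1, -0.0014, -0.0007, -0.023, 0, 0, 0, 1, -0.0014, -0.0007, -0.025, 0, 0, 0, 1, -0.0014, -0.0007, -0.025, 0, 0, 0])

```text
time_s: 11.33
tcp_pos: [586.6, -244.6, 91.7]
tcp_rot: [180.0, -0.0, -152.1]
force: [-0.9, -0.3, -1.5]
finger_gap: 16.8
```

apply_moves(commands=[1, 0, 0, 0, 0, 0, 0, 1, 0, 0, 0, 0, 0, 0, 1, 0, 0, 0, 0, 0, 0, 1, 0, 0, 0, 0, 0, 0, 1, 0, 0, 0, 0, 0, 0, 1, 0, 0, 0, 0, 0, 0, 1, 0, 0, 0, 0, 0, 0, 1, 0, 0, 0, 0, 0, 0])

```text
time_s: 12.0
tcp_pos: [587.0, -244.8, 92.4]
tcp_rot: [-180.0, 0.0, -152.1]
force: [0.5, -1.3, -1.4]
finger_gap: 16.4
```

```bash
python3 ov.py v3
```

```text
[ 586.97045653 -244.81300279   92.35039057]
[array([ 586.92, -244.83,   92.31]), array([ 586.94, -244.82,   92.31]), array([ 586.94, -244.81,   92.31])] [-1.79998492e+02 -6.13798432e-05 -1.52115087e+02] [ 0.2  0.7 -1.9] 17.178896039967437
```

View pics/v3.png

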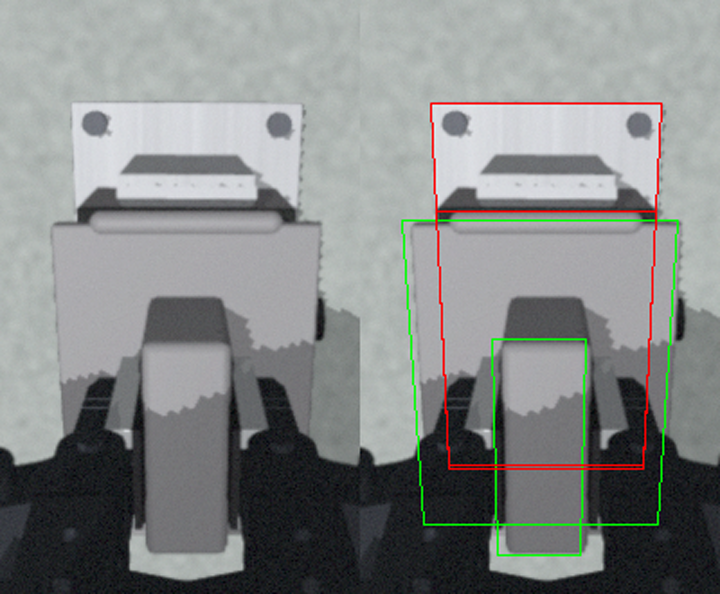

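apply_moves(commands=[1, 0, 0, -0.002, 0, 0, 0, 1, 0, 0, -0.004, 0, 0, 0, 1, 0, 0, -0.006, 0, 0, 0, 1, 0, 0, -0.008, 0, 0, 0, 1, 0, 0, -0.01, 0, 0, 0, 1, 0, 0, -0.012, 0, 0, 0, 1, 0, 0, -0.012, 0, 0, 0, 1, 0, 0, -0.012, 0, 0, 0])

```text
time_s: 12.82
tcp_pos: [586.6, -245.3, 83.3]
tcp_rot: [-180.0, -0.1, -152.1]
force: [-2.9, -1.8, 1.5]
finger_gap: 16.9
```

apply_moves(commands=[1, 0, 0, -0.001, 0, 0, 0, 1, 0, 0, -0.002, 0, 0, 0, 1, 0, 0, -0.003, 0, 0, 0, 1, 0, 0, -0.004, 0, 0, 0, 1, 0, 0, -0.005, 0, 0, 0, 1, 0, 0, -0.005, 0, 0, 0, 1, 0, 0, -0.005, 0, 0, 0, 1, 0, 0, -0.005, 0, 0, 0])

```text
time_s: 13.48
tcp_pos: [587.4, -245.0, 80.3]
tcp_rot: [-179.9, 0.0, -152.1]
force: [-3.9, -1.9, 5.2]
finger_gap: 17.0
```

The lateral force is about 4.3 N along tool +x, so the cover sits too far toward tool -x. I'll ease it 1 mm that way.

apply_moves(commands=[1, -0.0006, -0.0003, 0, 0, 0, 0, 1, -0.0012, -0.0006, 0, 0, 0, 0, 1, -0.0012, -0.0006, 0, 0, 0, 0, 1, -0.0012, -0.0006, 0, 0, 0, 0, 1, -0.0012, -0.0006, 0, 0, 0, 0, 1, -0.0012, -0.0006, 0, 0, 0, 0])

```text
time_s: 13.98
tcp_pos: [587.1, -245.2, 80.3]
tcp_rot: [-179.9, 0.1, -152.1]
force: [-2.2, -0.7, 5.0]
finger_gap: 17.3
```

```bash
python3 ov.py v4
python3 - <<'E'
from h import *
s=observe(); print(s["tcp_pos"].round(2),s["force"].round(2),s["wrist_torque"].round(2))
for t in ("cover","seat","seal","cover_rib"):
  for c in ("top","scene"):
    print(c,t,[(round(d["conf"],2),[round(float(v),1) for v in d["at"]]) for d in mark_of(c,t) if d["at"][1]<-150])
E
```

```text
[ 587.0695406  -245.21624255   80.2661315 ]
[array([ 587.06, -245.22,   80.26]), array([ 587.03, -245.25,   80.23]), array([ 587.09, -245.24,   80.24])] [-1.79940662e+02  1.15515974e-01 -1.52100666e+02] [-2.2  0.   5.2] 17.240861395307363
[ 587.09 -245.24   80.24] [-2.24  0.05  5.18] [-0.09  0.28 -0.05]
top cover [(0.77, [593.6, -244.1, 55.5])]
scene cover [(0.62, [591.3, -243.5, 55.3])]
top seat [(0.84, [586.5, -245.6, 44.3])]
scene seat []
top seal []
scene seal [(0.55, [589.4, -245.7, -1.0])]
top cover_rib [(0.72, [587.3, -243.5, 96.1])]
scene cover_rib [(0.87, [594.4, -245.9, 88.7])]
```

View pics/v4.png

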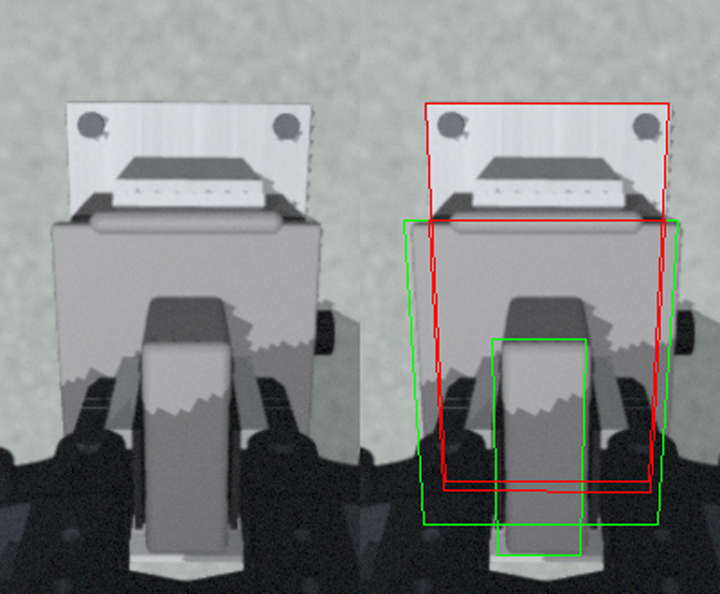

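apply_moves(commands=[1, -0.001, -0.0005, 0, 0, 0, 0, 1, -0.001, -0.0005, -0.001, 0, 0, 0, 1, -0.001, -0.0005, -0.002, 0, 0, 0, 1, -0.001, -0.0005, -0.003, 0, 0, 0, 1, -0.001, -0.0005, -0.003, 0, 0, 0, 1, -0.001, -0.0005, -0.003, 0, 0, 0, 1, -0.001, -0.0005, -0.003, 0, 0, 0])

```text
time_s: 15.12
tcp_pos: [587.0, -245.7, 78.8]
tcp_rot: [-179.9, 0.2, -152.1]
force: [-2.2, -0.6, 8.0]
finger_gap: 16.6
```

Run:
```python
from h import *
for i in range(4):
    s=observe(); print(s["tcp_pos"].round(2),s["force"].round(2),s["wrist_torque"].round(2)); vision.snapshot("wrist")
```

```text
[ 586.97 -245.67   78.75] [-2.21 -0.62  8.01] [ 0.03  0.32 -0.1 ]
[ 586.94 -245.66   78.71] [-0.33 -0.67  8.19] [ 0.07  0.26 -0.12]
[ 586.98 -245.67   78.74] [-1.29  0.85  7.73] [ 0.08  0.27 -0.13]
[ 586.96 -245.69   78.74] [-1.26  0.72  7.78] [ 0.1   0.29 -0.06]
```

apply_moves(commands=[1, 0, 0, -0.001, 0, 0, 0, 1, 0, 0, -0.002, 0, 0, 0, 1, 0, 0, -0.003, 0, 0, 0, 1, 0, 0, -0.004, 0, 0, 0, 1, 0, 0, -0.004, 0, 0, 0, 1, 0, 0, -0.004, 0, 0, 0])

```text
time_s: 15.82
tcp_pos: [587.3, -246.0, 76.3]
tcp_rot: [-179.8, 0.2, -152.1]
force: [-2.5, -0.6, 10.7]
finger_gap: 16.7
```

apply_moves(commands=[1, 0, 0, -0.001, 0, 0, 0, 1, 0, 0, -0.002, 0, 0, 0, 1, 0, 0, -0.003, 0, 0, 0, 1, 0, 0, -0.003, 0, 0, 0, 1, 0, 0, -0.003, 0, 0, 0])

```text
time_s: 16.23
tcp_pos: [585.7, -245.2, 71.2]
tcp_rot: [180.0, 0.1, -152.1]
force: [1.9, -0.1, -2.2]
finger_gap: 17.4
```

The cover snapped down: z fell to 71.2 and the force dropped to about -2 N. I'll look first, then keep pressing.

apply_moves(commands=[1, 0, 0, -0.001, 0, 0, 0, 1, 0, 0, -0.002, 0, 0, 0, 1, 0, 0, -0.003, 0, 0, 0, 1, 0, 0, -0.004, 0, 0, 0, 1, 0, 0, -0.005, 0, 0, 0, 1, 0, 0, -0.006, 0, 0, 0, 1, 0, 0, -0.006, 0, 0, 0, 1, 0, 0, -0.006, 0, 0, 0])

```text
time_s: 16.9
tcp_pos: [585.8, -245.2, 69.0]
tcp_rot: [-180.0, 0.1, -152.1]
force: [-0.0, 2.3, 8.0]
finger_gap: 16.9
```

```bash
python3 ov.py v5
```

```text
[ 585.82569277 -245.24865367   69.00677698]
[array([ 585.8 , -245.24,   69.01]), array([ 585.83, -245.22,   69.01]), array([ 585.85, -245.25,   69.01])] [-1.79996661e+02  9.08451686e-02 -1.52090880e+02] [0.6 3.2 7.8] 17.039128721376784
```

View pics/v5.png

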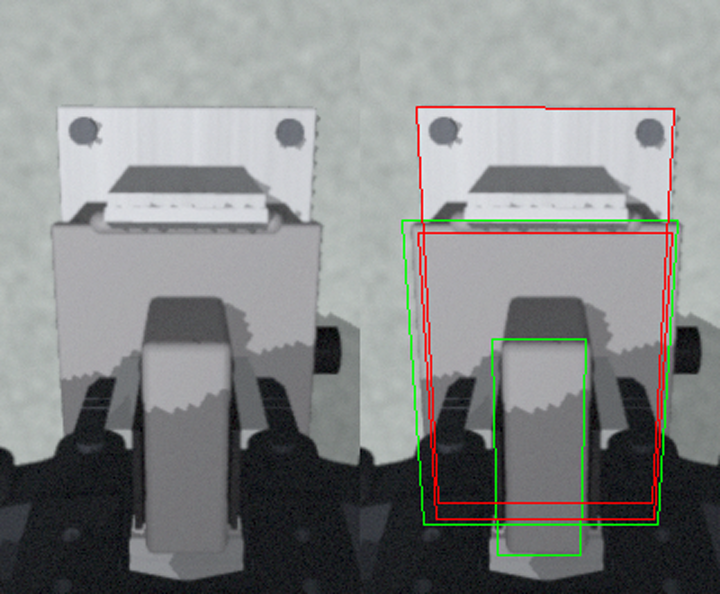

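The visible clip is over the bead. Next I press harder and check that the rim stops it.

apply_moves(commands=[1, 0, 0, -0.001, 0, 0, 0, 1, 0, 0, -0.002, 0, 0, 0, 1, 0, 0, -0.003, 0, 0, 0, 1, 0, 0, -0.004, 0, 0, 0, 1, 0, 0, -0.004, 0, 0, 0, 1, 0, 0, -0.004, 0, 0, 0, 1, 0, 0, -0.004, 0, 0, 0, 1, 0, 0, -0.004, 0, 0, 0])

```text
time_s: 17.72
tcp_pos: [585.8, -245.3, 68.9]
tcp_rot: [-180.0, 0.1, -152.1]
force: [-6.3, 5.2, 23.5]
finger_gap: 16.8
```

apply_moves(commands=[1, 0, 0, -0.001, 0, 0, 0, 1, 0, 0, -0.002, 0, 0, 0, 1, 0, 0, -0.003, 0, 0, 0, 1, 0, 0, -0.003, 0, 0, 0, 1, 0, 0, -0.003, 0, 0, 0, 1, 0, 0, -0.003, 0, 0, 0])

```text
time_s: 18.22
tcp_pos: [585.9, -245.3, 68.9]
tcp_rot: [-179.9, 0.1, -152.1]
force: [-10.4, 6.9, 35.3]
finger_gap: 17.2
```

The cover is hard against the rim: z stays at 68.9 while the force rises from 23 to 35 N. I'll back off to a moderate steady press and check the other clip.

apply_moves(commands=[1, 0, 0, 0.001, 0, 0, 0, 1, 0, 0, 0.002, 0, 0, 0, 1, 0, 0, 0.003, 0, 0, 0, 1, 0, 0, 0.003, 0, 0, 0, 1, 0, 0, 0.003, 0, 0, 0, 1, 0, 0, 0.003, 0, 0, 0])

```text
time_s: 18.72
tcp_pos: [585.8, -245.3, 69.0]
tcp_rot: [-180.0, 0.1, -152.1]
force: [-6.3, 5.4, 23.2]
finger_gap: 17.0
```

Run:
```python
from h import *
C=cam("top");D=cam("scene")
a=vision.snapshot("top");b=vision.snapshot("scene")
u=proj(C,[[587,-244,50]])[0].astype(int);v=proj(D,[[587,-244,50]])[0].astype(int);print(u,v)
f=lambda im,p:cv2.resize(im[p[1]-35:p[1]+35,p[0]-35:p[0]+35],(400,400),interpolation=2)
cv2.imwrite("pics/fin.png",np.hstack([f(a,u),f(b,v)]))
s=observe();print(s["time_s"],s["tcp_pos"],s["tcp_rot"],s["force"],s["wrist_torque"],s["finger_gap"])
for c in ("top","scene"):
  for t in ("cover","clip_b"):
    try: print(c,t,[(round(d["conf"],2),[round(float(x),1) for x in d["at"]]) for d in mark_of(c,t)][:5])
    except Exception as e: print(e)
```

```text
[407 235] [280 193]
18.8167 [ 585.86438361 -245.27147396   68.96804366] [-1.79963381e+02  9.88761890e-02 -1.52088241e+02] [-5.95443445  5.52454432 23.70031349] [ 1.23309236  1.2891236  -0.00854882] 16.637042135057673
top cover [(0.69, [484.9, 132.1, 6.6]), (0.68, [591.2, -240.9, 44.9]), (0.56, [622.7, 281.0, 14.4])]
it knows: brayer, cover, cover_rib, glue_jar, ink_tin, lino_block, mug, powerbox, screwdriver, seal, seat, sparebox, weight
scene cover [(0.87, [337.5, 273.0, 14.0]), (0.85, [486.7, 129.1, 14.7]), (0.75, [626.7, 280.6, 14.2]), (0.66, [585.2, -244.9, 41.3])]
it knows: brayer, cover, cover_rib, glue_jar, ink_tin, lino_block, mug, powerbox, screwdriver, seal, seat, sparebox, weight
```

View pics/fin.png

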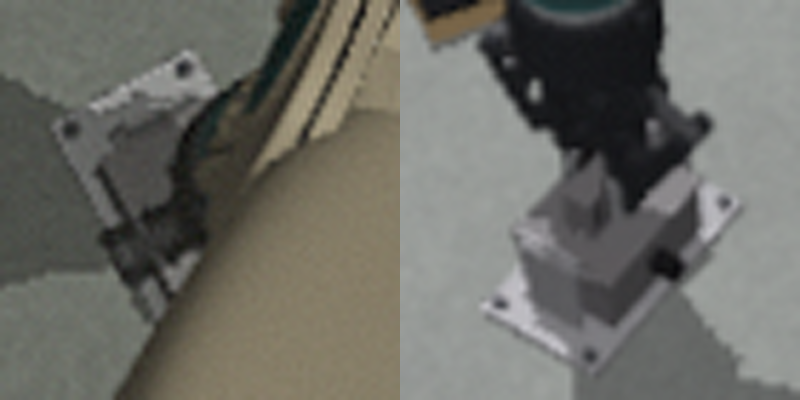

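Run:
```python
from h import *
print(job.job_done())
```

```text
the job is handed in; nothing more can be done
None
```

I fitted the grey cover from the spare box onto the power box, pressed it past the clips and handed the job in at about 19 s while still pressing. I commanded no contact with any other object, but I took no closing pictures of the bystanders.

- **Snap:** resistance rose to about 11 N, then fell to about -2 N as the tool dropped from 76.3 to 71.2 mm, as expected when the clips snap over.
- **Seal:** as I pressed harder the height stayed at 69.0 to 68.9 mm while the force went from 8 to 35 N. The rigid rim was therefore carrying the load. That height also matches the 69.0 mm at which the cover sat on the spare box's rim.
- **Final state:** I backed off to about 24 N downward, with the grip closed and tilt within about 0.1°. About 8 N of sideways load remained.
- **Clips:** the wrist picture clearly shows the -x clip over its bead. The gripper hides the +x clip from the wrist camera. I judge it latched from the level cover, its height and a coarse scene view, not from a close look.
- **Disagreements:** the networks placed the fitted cover up to about 5 mm off the measured seat, near or just beyond their stated error. Partway down, sideways force showed the cover about 2 mm off along its length. I corrected that before the snap.

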